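# Load and lock the specimen shaker

## Task

Set every specimen pot that stands on the tray upright into the shaker's pockets, one to a pocket and right down on the floor. Then shut the sprung clear cover until it snaps and stays shut, throw both cam levers over centre so that they clamp, and only then press the start button fully down and let go. Leave the jar, the beaker and the label box where they are.

Things in the scene. Friction and masses are not known exactly. Their poses are not given: they have to be found in the camera images.
- shaker: Bench shaker, a fixed white machine 230 x 370 mm and 45 mm high, whose top carries a row of four square pockets. Origin: on the bench, under the middle of the row; its x axis points from its front (the side with the two levers and the button) to its back (the cover's hinge), its y axis along the row. It stands turned by up to 0.15 rad. The pocket walls are 4 mm aluminium, 35 mm high (tops 80 mm above the bench).
- pocket1 (a point): Middle of the floor of pocket 1 (62 x 62 mm inside, 35 mm deep, floor 45 mm above the bench), at y = -111 mm in the shaker's frame. Starts empty; takes one pot.
- pocket2 (a point): Middle of the floor of pocket 2 (62 x 62 mm inside, 35 mm deep, floor 45 mm above the bench), at y = -45 mm in the shaker's frame. Starts empty; takes one pot.
- pocket3 (a point): Middle of the floor of pocket 3 (62 x 62 mm inside, 35 mm deep, floor 45 mm above the bench), at y = 45 mm in the shaker's frame. Starts empty; takes one pot.
- pocket4 (a point): Middle of the floor of pocket 4 (62 x 62 mm inside, 35 mm deep, floor 45 mm above the bench), at y = 111 mm in the shaker's frame. Starts empty; takes one pot.
- pot1_mid (a point): Centre (33 mm above its underside) of a closed specimen pot: frosted body 50 mm across, purple screw lid 54 mm across and 14 mm high at the top, 66 mm high in all, about 70 g. Its z axis points to the lid. Starts upright on the white tray; three or four of the five pots are present, the others are absent.
- pot2_mid (a point): Centre (33 mm above its underside) of a closed specimen pot: frosted body 50 mm across, purple screw lid 54 mm across and 14 mm high at the top, 66 mm high in all, about 70 g. Its z axis points to the lid. Starts upright on the white tray; three or four of the five pots are present, the others are absent.
- pot3_mid (a point): Centre (33 mm above its underside) of a closed specimen pot: frosted body 50 mm across, purple screw lid 54 mm across and 14 mm high at the top, 66 mm high in all, about 70 g. Its z axis points to the lid. Starts upright on the white tray; three or four of the five pots are present, the others are absent.
- pot4_mid (a point): Centre (33 mm above its underside) of a closed specimen pot: frosted body 50 mm across, purple screw lid 54 mm across and 14 mm high at the top, 66 mm high in all, about 70 g. Its z axis points to the lid. Starts upright on the white tray; three or four of the five pots are present, the others are absent.
- pot5_mid (a point): Centre (33 mm above its underside) of a closed specimen pot: frosted body 50 mm across, purple screw lid 54 mm across and 14 mm high at the top, 66 mm high in all, about 70 g. Its z axis points to the lid. Starts upright on the white tray; three or four of the five pots are present, the others are absent.
- tray: Fixed white tray 260 x 220 mm (x, y) with a black rim 11 mm high; floor 6 mm thick. Origin: under its middle on the bench.
- cover_lip (a point): Middle of the free edge strip of the clear cover, on its outer (upper) face, 119 mm from the hinge. The cover is a clear plate 127 mm (hinge to edge) x 336 mm (along the row) x 5 mm, aluminium-edged, with black press pads on the strip 90 mm either side of its middle. Open, it stands behind the pockets, its edge 243 mm above the bench; shut, its outer face is level at 123 mm, 12 mm over the lids.
- cover (a joint): Cover angle in rad: 0 open, leaning 10 degrees back; 1.75 shut. The hinge runs along the shaker's y axis at shaker x = +75 mm, 118 mm above the bench. A spring pushes it open (up to about 5 N at the edge) until within about 0.25 rad of shut; from there it snaps shut and is held. To shut it, push its outer face from behind, over towards the shaker's front, then press down.
- lever_r_pivot (a point): Pivot of one of the two cam levers, on a bracket 36 mm wide near the -y end of the shaker's front, 70 mm in front of the row (shaker x = -70 mm, y = -157 mm), 122 mm above the bench.
- lever_r_tip (a point): Centre of the black ball (18 mm across) at the end of the steel cam lever (12 mm thick, 75 mm from pivot to ball). It swings in the shaker's x-z plane.
- lever_r (a joint): Cam lever angle in rad: 0 open, leaning 35 degrees towards the shaker's front; 0.61 upright, the over-centre point; 1.6 clamped, leaning 57 degrees back over the cover's edge. Its spring (up to 7 N at the ball) drives it to whichever end it is nearer past upright.
- lever_l_pivot (a point): Pivot of one of the two cam levers, on a bracket 36 mm wide near the +y end of the shaker's front, 70 mm in front of the row (shaker x = -70 mm, y = 157 mm), 122 mm above the bench.
- lever_l_tip (a point): Centre of the black ball (18 mm across) at the end of the steel cam lever (12 mm thick, 75 mm from pivot to ball). It swings in the shaker's x-z plane.
- lever_l (a joint): Cam lever angle in rad: 0 open, leaning 35 degrees towards the shaker's front; 0.61 upright, the over-centre point; 1.6 clamped, leaning 57 degrees back over the cover's edge. Its spring (up to 7 N at the ball) drives it to whichever end it is nearer past upright.
- start_top (a point): Top of the round grey start button (26 mm across) on a raised console at the middle of the shaker's front (shaker x = -97 mm, y = 0), between the levers, pressed straight down.
- start (a joint): Start button travel in m: 0 out, 0.006 fully pressed (5 N); springs back.
- reagent_base (a point): Bystander: frosted reagent jar with blue cap, 70 mm across, 130 mm high; point under its middle.
- beaker_base (a point): Bystander: open beaker 70 mm across, 85 mm high; point under its middle.
- labelbox_base (a point): Bystander: cardboard box of labels 70 x 100 x 50 mm; point under its middle.
There are look-alikes about, which are no part of the job. Leave any green or red look-alike of the part that bears pot1_mid alone.

How it is judged:
By the outcome, as a careful person would: the job done as asked, in the order asked, and still so for the second after the job is handed in, with the robot touching nothing.
Of pot1, pot2, pot3, pot4, pot5 only 3 to 4 are there at a start; the rules pass over those that are not, and their reading is None.
At some moment in a run one of pot1, pot2, pot3, pot4, pot5 may be knocked a few centimetres aside while the robot is not near it.
It also fails if it takes over 200 s, if anything falls off the work surface, if the arm or the gripper's body presses on something with over 40 N, if the wrist force passes 120 N, or if a joint passes its speed limit or range.

## Robot

A 6-joint arm with a two-finger parallel gripper is mounted at the origin on the work surface. World frame = base frame: x ahead of the robot, y to its left, z up, the work surface at z = 0. Lengths are in mm, angles in degrees, forces in N, time in s.
With the tool pointing down it reaches from about 325 to 900 mm from the base axis. Payload 6.1 kg.
Tool frame: the origin (TCP) lies between the finger pads; the fingertips stand 14 mm ahead of it and the grasp point (between the pads) lies 5 mm behind it; z points along the fingers, x is the direction in which the jaws open and shut, and the axes are right-handed (so a half turn about z gives the same grasp; the last joint's range is limited). The gripper opens to 85 mm and grips with 20 to 120 N. Pads are 22 mm wide; open, the fingers measure 114 mm over their backs; the gripper's body (76 mm by 85 mm) begins 54 mm behind the grasp point. The pads swing forward as they close: fully open they stand 13 mm farther back than shut.
Start: joints at [59.009, 12.628, 87.462, -0, 79.91, -7.225], TCP at [251.877, 571.991, 245.3] pointing down, gripper open.
Joint ranges: [-170.65, 170.65], [-52.31, 119.04], [5.05, 147.46], [-71.25, 251.25], [11.57, 151.72], [-153.62, 153.62]. Speed limits (degrees/s): [147.25, 147.25, 172.46, 180, 180, 180].

## Interface

Orientations are given as [roll, pitch, yaw] about the fixed x, y, z axes, in that order (R = Rz(yaw) Ry(pitch) Rx(roll)).
In Python, from cell import bot, eyes gives the robot as it stands.
- The arm moves only by the shell command python3 -m handwheel 'ROWS' [FORCE]. ROWS is JSON, a list of rows, each an object of numbers: "x", "y", "z": the shift along the world's x, y, z in cm; "roll": the turn about the world's z in degrees; "fingers": the closure, from 0 (fully open) to 1 (shut). A call has 1 to 20 rows; each row is the pose to reach, as a shift and turn from the pose commanded when the call began; what a row does not reach only later rows make up. A row lasts 1/12 s, in which the tool goes at most 41.7 mm and 7.16 degrees, less where a joint would pass 70% of its speed; a pose out of reach is approached as far as the arm can. A call with a gripper value outside its range is refused whole. The fingers move at their own pace and stop on an object; FORCE is the grip in N (left out, the last holds). Time passes only in rows, so rows that repeat a pose let the fingers close. It gives the time, the measured TCP pose, the force and the opening at its end, in the units of the state.
- bot.get_obs(): the state, without advancing time (a new reading comes with each control period).
- eyes.camera(name): name is "side" or "top"; returns a dict with "image" (384x512x3 uint8, red, green, blue), "camera_matrix" (3x3 intrinsics, pixels), "dist" ([k1, k2, p1, p2, k3] as OpenCV has them; the pictures are not rectified), "R" (3x3) and "t" (3): a world point X has camera coordinates R X + t. Camera axes: x right, y down, z forward; pixel columns grow to the right and rows downward; lengths in mm; the calibration is good to about 2 mm. A picture is of the moment at which its call begins. There is no depth.
- bot.hand_in(): hands the job in, once; it reports no verdict.
The state is a dict: "time": time; "joints": joint angles; "qd": joint speeds; "joint_torque": joint torques, N m; "tool_pos": TCP position; "orientation": TCP orientation; "wrist_force": force on the tool from outside, world axes, zero at the start; "ft_torque": the same for the moment, N m; "grip_width": finger opening in mm.
Only numpy, scipy, OpenCV 4.12 (cv2) and the standard library are available. Lean on these libraries where they do the work, as an engineer would, in place of code of your own. Each camera call takes 0.05 s, during which the arm holds its last target. There are 200 camera calls.

## Working session

There is one attempt and no reset: what is moved stays moved. The work goes in short steps, Python scripts to look and compute and a shell command to move; the robot and the scene stay as the last step left them, time stands still between calls to the robot, and variables do not carry over. Pictures are saved under pics/ and viewed, about 12 in all and at most 16, crops included, and the job is handed in when it is done.

```bash
mkdir -p pics; ls
cat > h.py <<'E'
import numpy as np, cv2
from cell import bot, eyes
def shot(n,f=None):
    c=eyes.camera(n)
    if f: cv2.imwrite('pics/'+f,c['image'][:,:,::-1])
    return c
def ray(c,uv):
    p=cv2.undistortPoints(np.array([[uv]],float),np.array(c['camera_matrix'],float),np.array(c['dist'],float))[0,0]
    R=np.array(c['R']);t=np.array(c['t'])
    return -R.T@t, R.T@np.array([p[0],p[1],1])
def onz(c,uv,z):
    o,d=ray(c,uv); return o+d*(z-o[2])/d[2]
def proj(c,X):
    return cv2.projectPoints(np.array(X,float).reshape(-1,1,3),cv2.Rodrigues(np.array(c['R'],float))[0],np.array(c['t'],float),np.array(c['camera_matrix'],float),np.array(c['dist'],float))[0][:,0]
E
python3 - <<'E'
from h import *
for n in('top','side'):
    c=shot(n,n+'0.png'); o,d=ray(c,(256,192)); print(n,o,d)
    big=cv2.resize(c['image'],(800,600),interpolation=cv2.INTER_CUBIC); cv2.imwrite('pics/%s0b.png'%n,big[:,:,::-1])
print(bot.get_obs())
E
```

```text
pics
top [ 395.79595974  -19.83657598 1466.19858191] [ 0.1366422   0.01359557 -0.9905827 ]
side [-264.05893468  913.2714579  1603.84077387] [ 0.42677241 -0.48645427 -0.76246695]
{'time': 0.1, 'joints': array([ 5.90097802e+01,  1.26701548e+01,  8.75197047e+01, -1.40746849e-03,
        7.99096621e+01, -7.22406309e+00]), 'qd': array([-0.04367355, -0.11876504, -0.11518088,  0.03247773,  0.08129908,
       -0.02035576]), 'joint_torque': array([ 8.41589244e-04, -4.98244607e+01, -3.90546119e+01, -2.01296916e-04,
        5.75824262e-03, -6.33386480e-05]), 'tool_pos': array([251.6094596 , 571.54883621, 244.31018198]), 'orientation': array([-1.79988859e+02,  9.89057884e-02,  6.62341007e+01]), 'wrist_force': array([-0.18283339, -0.3300048 , -0.06902714]), 'ft_torque': array([-6.05796814e-05, -7.23905973e-03,  3.06271872e-02]), 'grip_width': 85.23935947149248}
```

View pics/top0b.png

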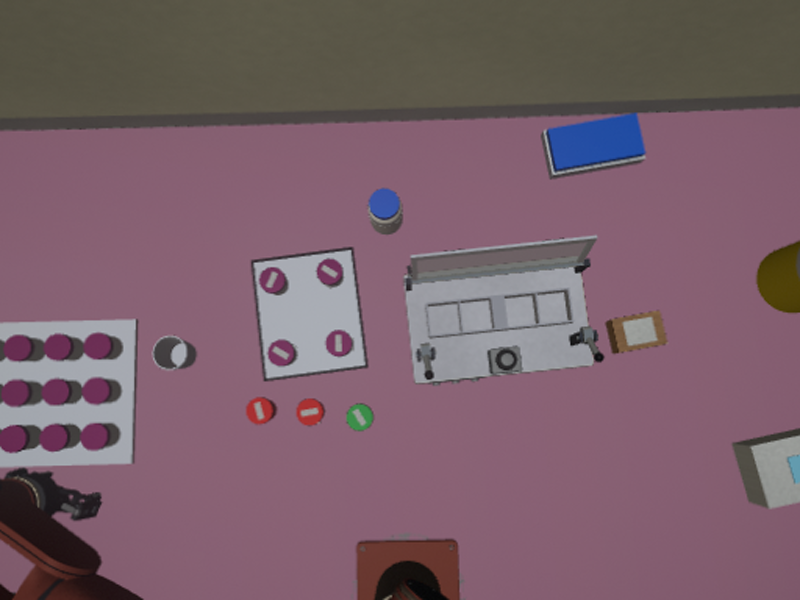

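View pics/side0b.png

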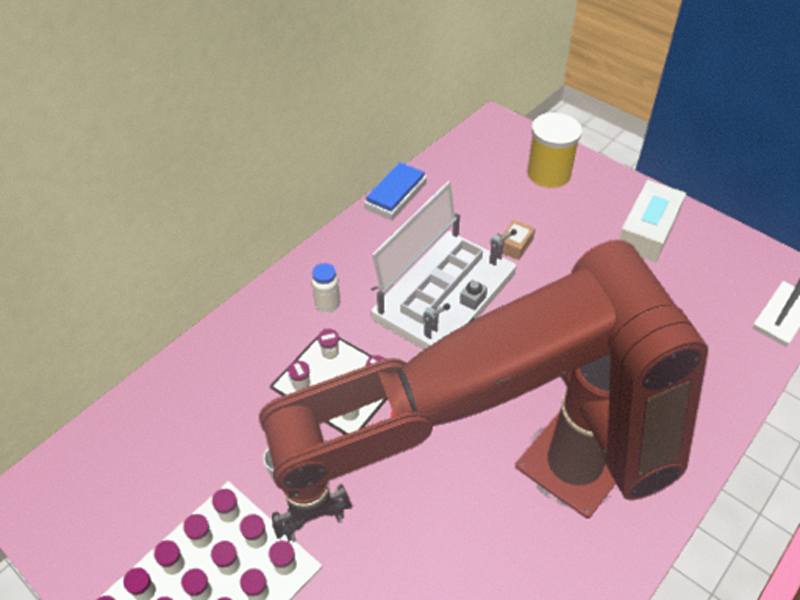

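The four pots on the black-rimmed tray (800-wide top view: (273,280), (330,271), (282,353), (339,343)) fit the description. The purple pots on the rimless white board on the left, x<140, and the red and green ones at (260,410), (310,411), (360,417) are look-alikes. One enlarged crop should confirm this and let me measure.

Run:
```python
from h import *
c=shot('top'); im=c['image']
hsv=cv2.cvtColor(im,cv2.COLOR_RGB2HSV)
H,S,V=cv2.split(hsv)
m=((H>145)&(H<172)&(S>150)&(V<150)).astype(np.uint8)*255
m[:, :155]=0; m[:,250:]=0; m[:150]=0;m[250:]=0
m=cv2.morphologyEx(m,cv2.MORPH_CLOSE,np.ones((7,7)))
for k in cv2.findContours(m,cv2.RETR_EXTERNAL,cv2.CHAIN_APPROX_NONE)[0]:
    if cv2.contourArea(k)<60: continue
    (u,v),r=cv2.minEnclosingCircle(k); print('lid',round(u,1),round(v,1),round(r,1),onz(c,(u,v),72).round(1))
x0,y0,x1,y1=155,145,405,255
cr=cv2.resize(im[y0:y1,x0:x1],None,fx=3.2,fy=3.2,interpolation=cv2.INTER_CUBIC)
cv2.imwrite('pics/crop1.png',cr[:,:,::-1])
```

```text
(no output)
```

View pics/crop1.png

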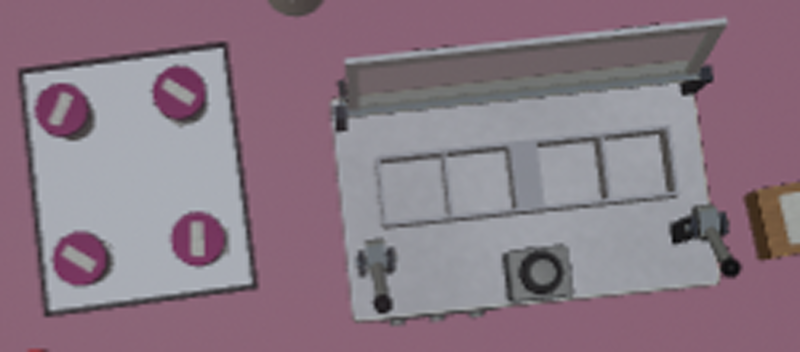

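The crop shows four purple pots inside the black rim at crop (64,110), (180,95), (82,259), (199,238). The shaker row's outer corners are near (377,161), (667,129), (674,195), (384,227). Next step is to measure.

```bash
cat >> h.py <<'E'
def lids(c,z=72,box=(155,145,250,250),thr=100):
    im=c['image'].astype(int); x0,y0,x1,y1=box
    m=((im[:,:,0]-im[:,:,1]>45)&(im[:,:,1]<75)&(im[:,:,2]-im[:,:,1]>15)).astype(np.uint8)*255
    k=np.zeros_like(m); k[y0:y1,x0:x1]=m[y0:y1,x0:x1]
    k=cv2.morphologyEx(k,cv2.MORPH_CLOSE,np.ones((7,7)))
    out=[]
    for q in cv2.findContours(k,cv2.RETR_EXTERNAL,cv2.CHAIN_APPROX_NONE)[0]:
        if cv2.contourArea(q)<thr: continue
        M=cv2.moments(q); u,v=M['m10']/M['m00'],M['m01']/M['m00']
        out.append((round(u,1),round(v,1),cv2.contourArea(q),onz(c,(u,v),z).round(1)))
    return out
E
python3 - <<'E'
from h import *
c=shot('top'); im=c['image']
print(im[145+100//3,155+64//3], im[145+230//3,155+199//3], im[240,155+20])
for l in lids(c): print(*l)
f=lambda p:(155+(p[0]+.5)/3.2-.5,145+(p[1]+.5)/3.2-.5)
px=[(377,161),(667,129),(674,195),(384,227)]
W=np.array([onz(c,f(p),80)[:2] for p in px]); S=np.array([(35,146),(35,-146),(-35,-146),(-35,146)],float)
mu=W.mean(0); A=S.T@(W-mu); th=np.arctan2(A[0,1]-A[1,0],A[0,0]+A[1,1])
R=np.array([[np.cos(th),-np.sin(th)],[np.sin(th),np.cos(th)]])
print('shaker',mu,np.degrees(th),(W-mu-S@R.T).round(1))
print('button',onz(c,f((541,272)),90), 'pred', mu+R@[-97,0])
for n,y in zip('1234',(-111,-45,45,111)): print(n,(mu+R@[0,y]).round(1))
for n,p in (('lball',(381,303)),('rball',(730,266))): print(n,onz(c,f(p),183))
for y in(157,-157): print('pred ball', mu+R@[-70-75*np.sin(np.radians(35)),y])
E
```

```text
[135 109 124] [117  54  94] [168 172 180]
179.4 225.4 182.0 [487.8 243.6  72. ]
216.3 219.3 181.5 [504.2 126.7  72. ]
173.7 178.7 172.0 [637.6 261.8  72. ]
210.4 173.4 172.5 [652.1 144.1  72. ]
shaker [ 555.75928733 -197.72820495] 4.854919122990328 [[-2.1 -3.3]
 [-2.2  1.6]
 [ 2.1  4.2]
 [ 2.2 -2.5]]
button [ 462.62159236 -207.87882755   90.        ] pred [ 459.10730445 -205.93760232]
1 [ 565.2 -308.3]
2 [ 559.6 -242.6]
3 [ 552.  -152.9]
4 [546.4 -87.1]
lball [433.56723086 -50.18489287 183.        ]
rball [ 459.64239235 -364.38843792  183.        ]
pred ball [429.8591669  -50.85655826]
pred ball [ 456.43391715 -363.72998737]
```

```bash
python3 -m handwheel '[{"x":3,"y":-5,"roll":-7},{"x":6,"y":-11,"roll":-14},{"x":9,"y":-17,"roll":-21},{"x":12,"y":-22,"roll":-28},{"x":15,"y":-27,"roll":-35},{"x":18,"y":-32,"roll":-42},{"x":21,"y":-37,"z":-2,"roll":-49},{"x":24,"y":-41,"z":-4,"roll":-56},{"x":25.2,"y":-44.5,"z":-6,"roll":-61.3},{"x":25.2,"y":-44.5,"z":-8,"roll":-61.3},{"x":25.2,"y":-44.5,"z":-8,"roll":-61.3},{"x":25.2,"y":-44.5,"z":-8,"roll":-61.3},{"x":25.2,"y":-44.5,"z":-8,"roll":-61.3}]' 30
python3 - <<'E'
from h import *
c=shot('top','t2.png'); 
for l in lids(c,thr=30): print(*l)
o=bot.get_obs(); print(o['tool_pos'],o['orientation'],o['joints'].round(1))
s=shot('side'); cv2.imwrite('pics/s2.png',cv2.resize(np.hstack([c['image'][130:280,140:280],s['image'][200:350,120:260]])[:,:,::-1],None,fx=2.8,fy=2.8,interpolation=2))
E
```

```text
179.4 225.4 182.0 [487.8 243.6  72. ]
216.4 219.3 180.5 [504.2 126.6  72. ]
173.7 178.7 172.0 [637.6 261.8  72. ]
210.4 173.4 172.5 [652.1 144.1  72. ]
[251.72059278 571.75000721 244.75008544] [-1.79992290e+02  5.64301527e-02  6.62344248e+01] [59.  12.7 87.5  0.  79.9 -7.2]schema error: expected keys x, y, z, roll, fingers
```

View pics/s2.png

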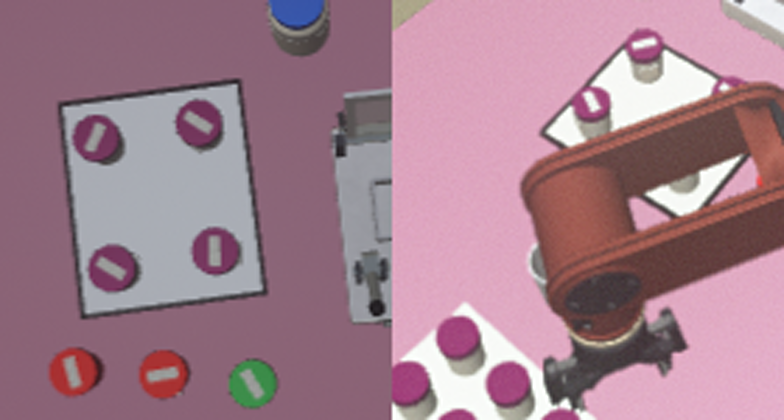

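The move was refused because every row needs all five keys. The picture shows the tray with its four pots unchanged.

```bash
python3 -m handwheel '[{"x":3,"y":-5,"z":0,"roll":-7,"fingers":0},{"x":6,"y":-11,"z":0,"roll":-14,"fingers":0},{"x":9,"y":-15,"z":0,"roll":-21,"fingers":0},{"x":12,"y":-19,"z":0,"roll":-28,"fingers":0},{"x":14,"y":-23,"z":0,"roll":-35,"fingers":0},{"x":17,"y":-28,"z":0,"roll":-42,"fingers":0},{"x":20,"y":-33,"z":-2,"roll":-49,"fingers":0},{"x":22,"y":-37,"z":-4,"roll":-56,"fingers":0},{"x":24,"y":-41,"z":-6,"roll":-61.3,"fingers":0},{"x":25.2,"y":-44.5,"z":-8,"roll":-61.3,"fingers":0},{"x":25.2,"y":-44.5,"z":-8,"roll":-61.3,"fingers":0},{"x":25.2,"y":-44.5,"z":-8,"roll":-61.3,"fingers":0},{"x":25.2,"y":-44.5,"z":-8,"roll":-61.3,"fingers":0},{"x":25.2,"y":-44.5,"z":-8,"roll":-61.3,"fingers":0}]' 30
python3 - <<'E'
from h import *
c=shot('top')
for l in lids(c,thr=30): print(*l)
o=bot.get_obs(); print(o['tool_pos'],o['orientation'],o['joints'].round(1))
s=shot('side'); cv2.imwrite('pics/s3.png',cv2.resize(np.hstack([c['image'][120:300,140:280],s['image'][180:360,140:280]])[:,:,::-1],None,fx=2.8,fy=2.8,interpolation=2))
E
```

```text
time: 1.47
tool_pos: [504.3, 122.8, 163.2]
orientation: [179.9, 0.2, 4.7]
wrist_force: [-0.7, 0.3, -0.4]
grip_width: 85.3
173.7 178.8 173.0 [637.6 261.7  72. ]
210.5 173.4 175.0 [651.9 143.9  72. ]
[503.86792994 124.82903733 164.11873357] [1.79989318e+02 1.29373039e-01 4.69828392e+00] [  5.2   2.5 107.7  -0.   69.9   0.5]
```

View pics/s3.png

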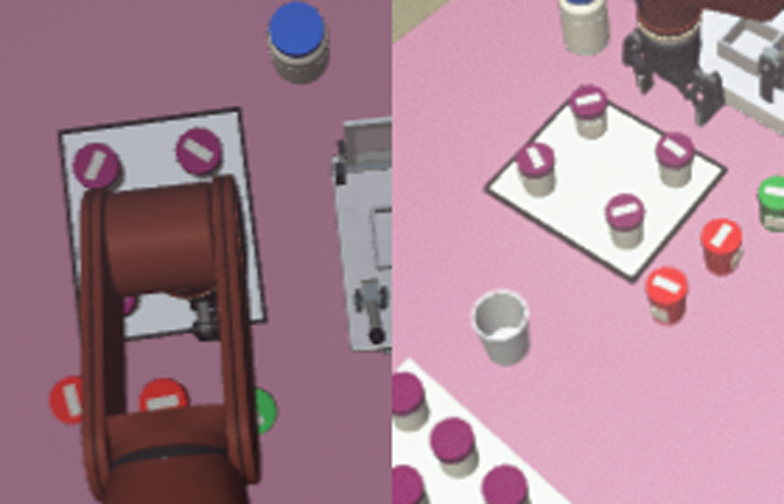

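```bash
python3 -m handwheel '[{"x":0,"y":0,"z":-3,"roll":0,"fingers":0},{"x":0,"y":0,"z":-6,"roll":0,"fingers":0},{"x":0,"y":0,"z":-8.5,"roll":0,"fingers":0},{"x":0,"y":0,"z":-10.5,"roll":0,"fingers":0},{"x":0,"y":0,"z":-10.5,"roll":0,"fingers":0},{"x":0,"y":0,"z":-10.5,"roll":0,"fingers":0},{"x":0,"y":0,"z":-10.5,"roll":0,"fingers":1},{"x":0,"y":0,"z":-10.5,"roll":0,"fingers":1},{"x":0,"y":0,"z":-10.5,"roll":0,"fingers":1},{"x":0,"y":0,"z":-10.5,"roll":0,"fingers":1},{"x":0,"y":0,"z":-10.5,"roll":0,"fingers":1},{"x":0,"y":0,"z":-10.5,"roll":0,"fingers":1},{"x":0,"y":0,"z":-10.5,"roll":0,"fingers":1},{"x":0,"y":0,"z":-10.5,"roll":0,"fingers":1}]' 30
python3 - <<'E'
from h import *
o=bot.get_obs(); print(o['tool_pos'],o['orientation'],o['wrist_force'],o['grip_width'])
E
```

```text
time: 2.73
tool_pos: [505.4, 127.3, 62.6]
orientation: [-180.0, -0.2, 4.9]
wrist_force: [-1.7, 0.3, 5.4]
grip_width: 52.6
[505.40159347 127.3386106   62.58533792] [-179.98250472   -0.19975366    4.93329531] [-1.68598495  0.28797747  5.38293995] 52.57995096888262
```

```bash
python3 -m handwheel '[{"x":0,"y":0,"z":1,"roll":0,"fingers":1},{"x":0,"y":0,"z":4,"roll":0,"fingers":1},{"x":1,"y":0,"z":7,"roll":0,"fingers":1},{"x":3,"y":-2,"z":10,"roll":0,"fingers":1},{"x":5,"y":-5,"z":13,"roll":0,"fingers":1},{"x":6,"y":-8,"z":14,"roll":0,"fingers":1},{"x":6.1,"y":-11,"z":14,"roll":0,"fingers":1},{"x":6.1,"y":-14,"z":14,"roll":0,"fingers":1},{"x":6.1,"y":-17,"z":14,"roll":0,"fingers":1},{"x":6.1,"y":-20,"z":14,"roll":0,"fingers":1},{"x":6.1,"y":-23,"z":14,"roll":0,"fingers":1},{"x":6.1,"y":-26,"z":14,"roll":0,"fingers":1},{"x":6.1,"y":-29,"z":14,"roll":0,"fingers":1},{"x":6.1,"y":-32,"z":14,"roll":0,"fingers":1},{"x":6.1,"y":-35,"z":14,"roll":0,"fingers":1},{"x":6.1,"y":-38,"z":14,"roll":0,"fingers":1},{"x":6.1,"y":-41,"z":14,"roll":0,"fingers":1},{"x":6.1,"y":-43.5,"z":14,"roll":0,"fingers":1},{"x":6.1,"y":-43.5,"z":14,"roll":0,"fingers":1},{"x":6.1,"y":-43.5,"z":14,"roll":0,"fingers":1}]' 30
python3 - <<'E'
from h import *
o=bot.get_obs(); print(o['tool_pos'],o['orientation'],o['wrist_force'],o['grip_width'])
c=shot('top');s=shot('side')
for l in lids(c,thr=30): print(*l)
cv2.imwrite('pics/s4.png',cv2.resize(np.hstack([c['image'][130:270,250:390],s['image'][90:230,210:350]])[:,:,::-1],None,fx=2.8,fy=2.8,interpolation=2))
E
```

```text
time: 4.4
tool_pos: [564.6, -309.5, 201.3]
orientation: [180.0, -0.0, 4.8]
wrist_force: [0.9, -0.4, 0.0]
grip_width: 52.7
[ 564.57558148 -309.47595622  201.29651976] [ 1.79975737e+02 -3.97024484e-02  4.78424550e+00] [ 0.88990845 -0.36482234  0.00268585] 52.73609487483645
179.6 225.5 178.0 [487.4 243.   72. ]
173.8 178.8 167.5 [637.5 261.5  72. ]
210.4 173.5 171.0 [651.7 143.9  72. ]
```

View pics/s4.png

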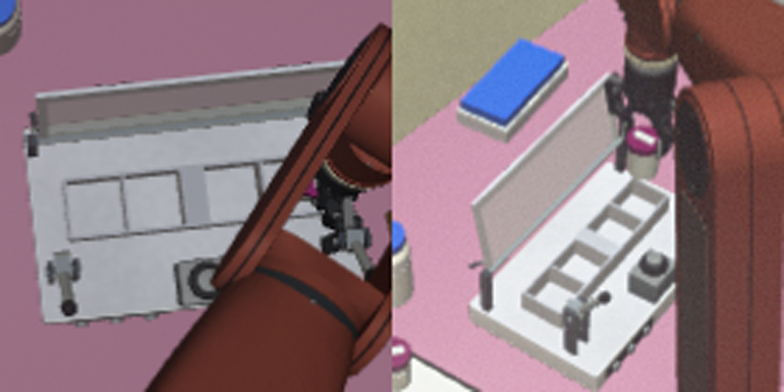

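The pot is held above pocket 1, and the side view shows the whole pocket row. I'll cross-check the row's pose from that view, using its outer corners at crop (523,292), (636,181), (669,203) and (558,320).

```bash
cat > sh.py <<'E'
from h import *
s=shot('side')
f=lambda p:(210+(p[0]-392+.5)/2.8-.5,90+(p[1]+.5)/2.8-.5)
W=[onz(s,f(p),80)[:2] for p in [(523,292),(636,181),(669,203),(558,320)]]
W=np.array(W);print(W.round(1)); print('mean',W.mean(0)); d=W[1]-W[0]+W[2]-W[3]; print(np.degrees(np.arctan2(d[0],-d[1])),np.linalg.norm(d)/2)
print(proj(s,[[557,-198.5,80]]))
cr=cv2.resize(s['image'][125:215,240:330],None,fx=6,fy=6,interpolation=2); 
for y in (146,-146):
  for x in(35,-35):
    a=np.radians(4.85);X=[556.5+x*np.cos(a)-y*np.sin(a),-199+x*np.sin(a)+y*np.cos(a),80]
    u,v=proj(s,[X])[0]; cv2.circle(cr,(int((u-240+.5)*6),int((v-125+.5)*6)),4,(255,0,0),1)
cv2.imwrite('pics/s5.png',cr[:,:,::-1])
E
python3 sh.py
```

```text
[[ 580.6  -52.3]
 [ 594.6 -336.6]
 [ 527.3 -332. ]
 [ 508.9  -45.3]]
mean [ 552.86430131 -191.54556387]
3.2522563653346976 285.9956744871551
[[283.66919127 176.41234601]]
```

View pics/s5.png

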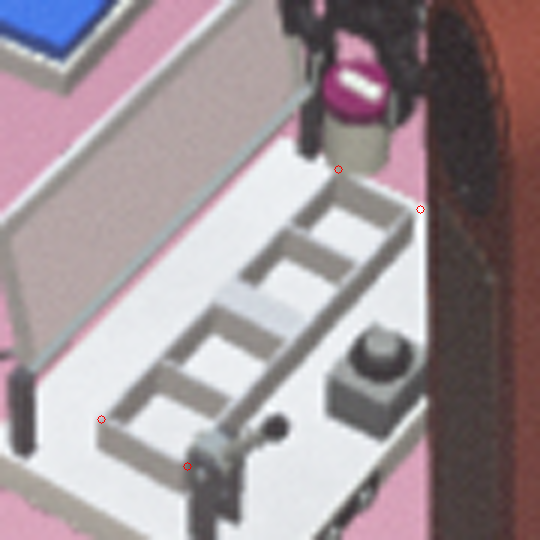

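```bash
python3 -m handwheel '[{"x":0.1,"y":-0.1,"z":-2,"roll":0,"fingers":1},{"x":0.1,"y":-0.1,"z":-4.5,"roll":0,"fingers":1},{"x":0.1,"y":-0.1,"z":-6,"roll":0,"fingers":1},{"x":0.1,"y":-0.1,"z":-7,"roll":0,"fingers":1},{"x":0.1,"y":-0.1,"z":-8,"roll":0,"fingers":1},{"x":0.1,"y":-0.1,"z":-9,"roll":0,"fingers":1},{"x":0.1,"y":-0.1,"z":-9.6,"roll":0,"fingers":1},{"x":0.1,"y":-0.1,"z":-9.9,"roll":0,"fingers":1},{"x":0.1,"y":-0.1,"z":-9.9,"roll":0,"fingers":1},{"x":0.1,"y":-0.1,"z":-9.9,"roll":0,"fingers":1},{"x":0.1,"y":-0.1,"z":-9.9,"roll":0,"fingers":1}]' 30
```

```text
time: 5.47
tool_pos: [566.3, -309.3, 101.9]
orientation: [180.0, -0.0, 4.9]
wrist_force: [-0.9, 0.0, -1.1]
grip_width: 53.1
```

```bash
python3 -m handwheel '[{"x":0,"y":0,"z":-0.1,"roll":0,"fingers":1},{"x":0,"y":0,"z":-0.1,"roll":0,"fingers":0},{"x":0,"y":0,"z":-0.1,"roll":0,"fingers":0},{"x":0,"y":0,"z":-0.1,"roll":0,"fingers":0},{"x":0,"y":0,"z":-0.1,"roll":0,"fingers":0},{"x":0,"y":0,"z":-0.1,"roll":0,"fingers":0},{"x":0,"y":0,"z":1,"roll":0,"fingers":0},{"x":0,"y":0,"z":4,"roll":0,"fingers":0},{"x":0,"y":0,"z":7,"roll":0,"fingers":0},{"x":0,"y":3,"z":9,"roll":0,"fingers":0},{"x":0,"y":7,"z":9,"roll":0,"fingers":0},{"x":0,"y":11,"z":9,"roll":0,"fingers":0},{"x":0,"y":15,"z":9,"roll":0,"fingers":0},{"x":0,"y":19,"z":9,"roll":0,"fingers":0},{"x":0,"y":23,"z":9,"roll":0,"fingers":0},{"x":0,"y":27,"z":9,"roll":0,"fingers":0},{"x":0,"y":31,"z":9,"roll":0,"fingers":0},{"x":0,"y":35,"z":9,"roll":0,"fingers":0},{"x":0,"y":38,"z":9,"roll":0,"fingers":0},{"x":0,"y":38,"z":9,"roll":0,"fingers":0}]' 30
python3 - <<'E'
from h import *
o=bot.get_obs(); print(o['tool_pos'],o['wrist_force'],o['grip_width'])
c=shot('top');s=shot('side')
for l in lids(c,thr=30): print(*l)
print(lids(c,z=111,box=(330,170,390,230),thr=30))
cv2.imwrite('pics/s6.png',cv2.resize(np.hstack([c['image'][130:250,250:390],s['image'][110:230,210:350]])[:,:,::-1],None,fx=2.8,fy=2.8,interpolation=2))
E
```

```text
time: 7.13
tool_pos: [565.5, 76.4, 192.4]
orientation: [-179.9, -0.1, 5.2]
wrist_force: [-0.3, -0.1, -0.2]
grip_width: 85.2
[565.54154929  76.41786032 192.44206755] [-0.27501218 -0.14194989 -0.23731973] 85.24140601940765
178.9 225.5 167.0 [487.5 245.3  72. ]
173.8 178.8 172.0 [637.4 261.6  72. ]
[(356.4, 195.1, 204.0, array([ 565.2, -309.4,  111. ]))]
```

View pics/s6.png

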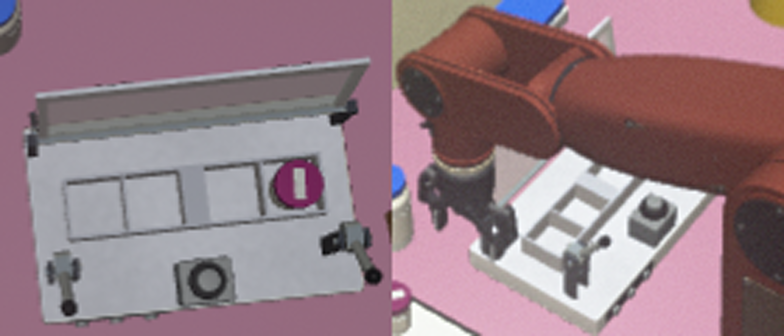

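```bash
python3 -m handwheel '[{"x":3,"y":2,"z":0,"roll":0,"fingers":0},{"x":6,"y":5,"z":0,"roll":0,"fingers":0},{"x":8.6,"y":7.3,"z":-1,"roll":0,"fingers":0},{"x":8.6,"y":7.3,"z":-3,"roll":0,"fingers":0},{"x":8.6,"y":7.3,"z":-4,"roll":0,"fingers":0},{"x":8.6,"y":7.3,"z":-4,"roll":0,"fingers":0}]' 30
cat > lk.py <<'E'
from h import *
o=bot.get_obs(); print(o['tool_pos'],o['wrist_force'],o['grip_width'])
c=shot('top');s=shot('side')
print('top');[print(*l) for l in lids(c,thr=30)]
print('side');[print(*l) for l in lids(s,z=69,box=(165,200,275,290),thr=30)]
E
python3 lk.py
```

```text
time: 7.73
tool_pos: [649.7, 142.2, 147.4]
orientation: [180.0, 0.4, 4.9]
wrist_force: [-0.8, -0.4, -0.8]
grip_width: 85.5
[649.70062457 142.17255262 147.39907655] [-0.80462016 -0.36719365 -0.75542284] 85.4879643948137
top
side
```

```bash
cat > lk.py <<'E'
from h import *
o=bot.get_obs(); print(o['tool_pos'],o['wrist_force'],o['grip_width'])
c=shot('top');s=shot('side')
print('top');[print(*l) for l in lids(c,thr=30)]
im=s['image'].astype(int)
m=((im[:,:,0]-im[:,:,1]>70)&(im[:,:,2]-im[:,:,1]>30)&(im[:,:,1]<110)).astype(np.uint8)*255
b=np.zeros_like(m);b[195:290,165:275]=m[195:290,165:275]; b=cv2.morphologyEx(b,cv2.MORPH_CLOSE,np.ones((5,5)))
print('side')
for q in cv2.findContours(b,0,1)[0]:
    if cv2.contourArea(q)>30:
        M=cv2.moments(q); u=(M['m10']/M['m00'],M['m01']/M['m00']); print(np.round(u,1),cv2.contourArea(q),onz(s,u,69).round(1))
E
python3 lk.py
python3 -c "
from h import *
s=shot('side');print(proj(s,[[652,144,72],[637.6,261.7,72],[487.5,243.5,72]]))"
```

```text
[651.11969955 142.30071895 150.90431496] [ 0.43300178 -0.13457065  0.75006144] 85.4455465507762
top
side
[222.9 254.9] 87.5 [488.5 244.5  69. ]
[190.7 236.3] 83.0 [639.4 263.7  69. ]
[209.7 215.3] 81.5 [654.9 143.9  69. ]
[[210.12323003 215.22818143]
 [191.29401663 235.72931978]
 [223.19899109 254.40550645]]
```

```bash
python3 -m handwheel '[{"x":0,"y":0,"z":-3,"roll":0,"fingers":0},{"x":0,"y":0,"z":-6,"roll":0,"fingers":0},{"x":0,"y":0,"z":-8,"roll":0,"fingers":0},{"x":0,"y":0,"z":-9.1,"roll":0,"fingers":0},{"x":0,"y":0,"z":-9.1,"roll":0,"fingers":0},{"x":0,"y":0,"z":-9.1,"roll":0,"fingers":0},{"x":0,"y":0,"z":-9.1,"roll":0,"fingers":1},{"x":0,"y":0,"z":-9.1,"roll":0,"fingers":1},{"x":0,"y":0,"z":-9.1,"roll":0,"fingers":1},{"x":0,"y":0,"z":-9.1,"roll":0,"fingers":1},{"x":0,"y":0,"z":-9.1,"roll":0,"fingers":1},{"x":0,"y":0,"z":-9.1,"roll":0,"fingers":1},{"x":0,"y":0,"z":-9.1,"roll":0,"fingers":1}]' 30
```

```text
time: 9.07
tool_pos: [653.3, 144.2, 62.7]
orientation: [180.0, -0.2, 4.9]
wrist_force: [-1.1, -1.2, 5.5]
grip_width: 53.1
```

```bash
python3 -m handwheel '[{"x":0,"y":0,"z":1,"roll":0,"fingers":1},{"x":0,"y":0,"z":4,"roll":0,"fingers":1},{"x":-3,"y":0,"z":7,"roll":0,"fingers":1},{"x":-6,"y":-2,"z":10,"roll":0,"fingers":1},{"x":-8,"y":-5,"z":13,"roll":0,"fingers":1},{"x":-9.2,"y":-8,"z":14,"roll":0,"fingers":1},{"x":-9.2,"y":-11,"z":14,"roll":0,"fingers":1},{"x":-9.2,"y":-14,"z":14,"roll":0,"fingers":1},{"x":-9.2,"y":-17,"z":14,"roll":0,"fingers":1},{"x":-9.2,"y":-20,"z":14,"roll":0,"fingers":1},{"x":-9.2,"y":-23,"z":14,"roll":0,"fingers":1},{"x":-9.2,"y":-26,"z":14,"roll":0,"fingers":1},{"x":-9.2,"y":-29,"z":14,"roll":0,"fingers":1},{"x":-9.2,"y":-32,"z":14,"roll":0,"fingers":1},{"x":-9.2,"y":-35,"z":14,"roll":0,"fingers":1},{"x":-9.2,"y":-38.8,"z":14,"roll":0,"fingers":1},{"x":-9.2,"y":-38.8,"z":14,"roll":0,"fingers":1},{"x":-9.2,"y":-38.8,"z":14,"roll":0,"fingers":1}]' 30
python3 -m handwheel '[{"x":0,"y":0,"z":-2,"roll":0,"fingers":1},{"x":0,"y":0,"z":-4.5,"roll":0,"fingers":1},{"x":0,"y":0,"z":-6,"roll":0,"fingers":1},{"x":0,"y":0,"z":-7,"roll":0,"fingers":1},{"x":0,"y":0,"z":-8,"roll":0,"fingers":1},{"x":0,"y":0,"z":-9,"roll":0,"fingers":1},{"x":0,"y":0,"z":-9.6,"roll":0,"fingers":1},{"x":0,"y":0,"z":-9.9,"roll":0,"fingers":1},{"x":0,"y":0,"z":-10,"roll":0,"fingers":1},{"x":0,"y":0,"z":-10,"roll":0,"fingers":1},{"x":0,"y":0,"z":-10,"roll":0,"fingers":1}]' 30
```

```text
time: 10.57
tool_pos: [559.6, -246.0, 201.0]
orientation: [180.0, -0.0, 4.7]
wrist_force: [0.1, 0.2, -0.5]
grip_width: 52.7
time: 11.48
tool_pos: [560.1, -244.2, 101.9]
orientation: [180.0, -0.0, 4.9]
wrist_force: [-3.7, 0.4, 5.4]
grip_width: 53.1
```

```bash
python3 -m handwheel '[{"x":0,"y":0,"z":0,"roll":0,"fingers":0},{"x":0,"y":0,"z":0,"roll":0,"fingers":0},{"x":0,"y":0,"z":0,"roll":0,"fingers":0},{"x":0,"y":0,"z":0,"roll":0,"fingers":0},{"x":0,"y":0,"z":0,"roll":0,"fingers":0},{"x":0,"y":0,"z":1,"roll":0,"fingers":0},{"x":0,"y":0,"z":4,"roll":0,"fingers":0},{"x":0,"y":0,"z":7,"roll":0,"fingers":0},{"x":0,"y":3,"z":9,"roll":0,"fingers":0},{"x":0,"y":7,"z":9,"roll":0,"fingers":0},{"x":0,"y":11,"z":9,"roll":0,"fingers":0},{"x":0,"y":15,"z":9,"roll":0,"fingers":0},{"x":0,"y":19,"z":9,"roll":0,"fingers":0},{"x":0,"y":23,"z":9,"roll":0,"fingers":0},{"x":0,"y":27,"z":9,"roll":0,"fingers":0},{"x":-1,"y":31,"z":9,"roll":0,"fingers":0},{"x":-3,"y":35,"z":9,"roll":0,"fingers":0},{"x":-5,"y":39,"z":9,"roll":0,"fingers":0},{"x":-6,"y":43,"z":9,"roll":0,"fingers":0},{"x":-7.2,"y":44,"z":9,"roll":0,"fingers":0}]' 30
python3 -m handwheel '[{"x":0,"y":3,"z":-2,"roll":0,"fingers":0},{"x":0,"y":4.8,"z":-4,"roll":0,"fingers":0},{"x":0,"y":4.8,"z":-4,"roll":0,"fingers":0},{"x":0,"y":4.8,"z":-4,"roll":0,"fingers":0}]' 30
python3 lk.py
python3 -c "
from h import *
c=shot('top');print(lids(c,z=111,box=(290,160,390,230),thr=30))"
```

```text
time: 13.15
tool_pos: [486.9, 200.1, 191.5]
orientation: [-179.9, -0.1, 5.1]
wrist_force: [-0.1, -0.1, -0.1]
grip_width: 85.5
time: 13.48
tool_pos: [486.9, 244.5, 149.8]
orientation: [180.0, 0.1, 5.1]
wrist_force: [0.2, -0.7, 0.2]
grip_width: 85.9
[486.86269353 244.48704258 149.75072297] [ 0.24171787 -0.65927799  0.20097119] 85.8885222910324
top
183.6 224.6 64.0 [490.1 230.3  72. ]
173.7 178.8 171.0 [637.5 261.8  72. ]
side
[222.7 255. ] 91.5 [488.7 245.2  69. ]
[190.6 236.2] 86.0 [640.  263.7  69. ]
[(345.8, 196.4, 446.5, array([ 562.1, -276.9,  111. ]))]
```

```bash
python3 -m handwheel '[{"x":0,"y":0,"z":-3,"roll":0,"fingers":0},{"x":0,"y":0,"z":-6,"roll":0,"fingers":0},{"x":0,"y":0,"z":-8,"roll":0,"fingers":0},{"x":0,"y":0,"z":-9,"roll":0,"fingers":0},{"x":0,"y":0,"z":-9,"roll":0,"fingers":0},{"x":0,"y":0,"z":-9,"roll":0,"fingers":0},{"x":0,"y":0,"z":-9,"roll":0,"fingers":1},{"x":0,"y":0,"z":-9,"roll":0,"fingers":1},{"x":0,"y":0,"z":-9,"roll":0,"fingers":1},{"x":0,"y":0,"z":-9,"roll":0,"fingers":1},{"x":0,"y":0,"z":-9,"roll":0,"fingers":1},{"x":0,"y":0,"z":-9,"roll":0,"fingers":1},{"x":0,"y":0,"z":-9,"roll":0,"fingers":1}]' 30
```

```text
time: 14.72
tool_pos: [489.2, 244.5, 62.3]
orientation: [-180.0, -0.2, 4.9]
wrist_force: [-0.5, -0.2, 5.5]
grip_width: 53.2
```

```bash
python3 -m handwheel '[{"x":0,"y":0,"z":1,"roll":0,"fingers":1},{"x":0,"y":0,"z":4,"roll":0,"fingers":1},{"x":1,"y":0,"z":7,"roll":0,"fingers":1},{"x":3,"y":-2,"z":10,"roll":0,"fingers":1},{"x":5,"y":-5,"z":13,"roll":0,"fingers":1},{"x":6.5,"y":-8,"z":14,"roll":0,"fingers":1},{"x":6.5,"y":-11,"z":14,"roll":0,"fingers":1},{"x":6.5,"y":-14,"z":14,"roll":0,"fingers":1},{"x":6.5,"y":-17,"z":14,"roll":0,"fingers":1},{"x":6.5,"y":-20,"z":14,"roll":0,"fingers":1},{"x":6.5,"y":-23,"z":14,"roll":0,"fingers":1},{"x":6.5,"y":-26,"z":14,"roll":0,"fingers":1},{"x":6.5,"y":-29,"z":14,"roll":0,"fingers":1},{"x":6.5,"y":-32,"z":14,"roll":0,"fingers":1},{"x":6.5,"y":-35,"z":14,"roll":0,"fingers":1},{"x":6.5,"y":-38,"z":14,"roll":0,"fingers":1},{"x":6.5,"y":-39.8,"z":14,"roll":0,"fingers":1},{"x":6.5,"y":-39.8,"z":14,"roll":0,"fingers":1}]' 30
python3 -m handwheel '[{"x":0,"y":0,"z":-2,"roll":0,"fingers":1},{"x":0,"y":0,"z":-4.5,"roll":0,"fingers":1},{"x":0,"y":0,"z":-6,"roll":0,"fingers":1},{"x":0,"y":0,"z":-7,"roll":0,"fingers":1},{"x":0,"y":0,"z":-8,"roll":0,"fingers":1},{"x":0,"y":0,"z":-9,"roll":0,"fingers":1},{"x":0,"y":0,"z":-9.6,"roll":0,"fingers":1},{"x":0,"y":0,"z":-9.9,"roll":0,"fingers":1},{"x":0,"y":0,"z":-10,"roll":0,"fingers":1},{"x":0,"y":0,"z":-10,"roll":0,"fingers":1},{"x":0,"y":0,"z":-10,"roll":0,"fingers":1}]' 30
```

```text
time: 16.22
tool_pos: [552.8, -157.7, 201.5]
orientation: [179.9, -0.1, 4.7]
wrist_force: [0.5, 0.4, -0.4]
grip_width: 53.0
time: 17.13
tool_pos: [553.3, -154.2, 101.4]
orientation: [180.0, -0.0, 4.9]
wrist_force: [-2.5, 0.7, 4.1]
grip_width: 52.8
```

```bash
python3 -m handwheel '[{"x":0,"y":0,"z":0,"roll":0,"fingers":0},{"x":0,"y":0,"z":0,"roll":0,"fingers":0},{"x":0,"y":0,"z":0,"roll":0,"fingers":0},{"x":0,"y":0,"z":0,"roll":0,"fingers":0},{"x":0,"y":0,"z":0,"roll":0,"fingers":0},{"x":0,"y":0,"z":1,"roll":0,"fingers":0},{"x":0,"y":0,"z":4,"roll":0,"fingers":0},{"x":0,"y":0,"z":7,"roll":0,"fingers":0},{"x":0,"y":3,"z":9,"roll":0,"fingers":0},{"x":0,"y":7,"z":9,"roll":0,"fingers":0},{"x":0,"y":11,"z":9,"roll":0,"fingers":0},{"x":0,"y":15,"z":9,"roll":0,"fingers":0},{"x":0,"y":19,"z":9,"roll":0,"fingers":0},{"x":0,"y":23,"z":9,"roll":0,"fingers":0},{"x":1,"y":27,"z":9,"roll":0,"fingers":0},{"x":3,"y":31,"z":9,"roll":0,"fingers":0},{"x":5,"y":34,"z":9,"roll":0,"fingers":0},{"x":7,"y":37,"z":9,"roll":0,"fingers":0},{"x":8.5,"y":40,"z":7,"roll":0,"fingers":0},{"x":8.5,"y":41.6,"z":5,"roll":0,"fingers":0}]' 30
python3 -m handwheel '[{"x":0,"y":0,"z":0,"roll":0,"fingers":0},{"x":0,"y":0,"z":0,"roll":0,"fingers":0}]' 30
python3 lk.py
python3 - <<'E'
from h import *
c=shot('top');print(lids(c,z=111,box=(260,160,390,240),thr=30))
cv2.imwrite('pics/s7.png',cv2.resize(c['image'][130:260,140:400][:,:,::-1],None,fx=3,fy=3,interpolation=2))
E
```

```text
time: 18.8
tool_pos: [641.3, 265.8, 152.7]
orientation: [-179.9, -0.4, 5.0]
wrist_force: [-0.0, -0.2, -1.0]
grip_width: 85.5
time: 18.97
tool_pos: [636.5, 262.5, 148.6]
orientation: [179.9, 0.2, 5.0]
wrist_force: [-0.8, -0.1, 0.1]
grip_width: 85.3
[636.48464493 262.47956123 148.62364889] [-0.75656319 -0.05368289  0.13426784] 85.29083792410057
top
side
[186.4 239.5] 86.5 [641.1 285.   69. ]
[(305.8, 200.8, 199.5, array([ 551.5, -154. ,  111. ])), (345.7, 196.4, 446.5, array([ 562. , -276.7,  111. ]))]
```

View pics/s7.png

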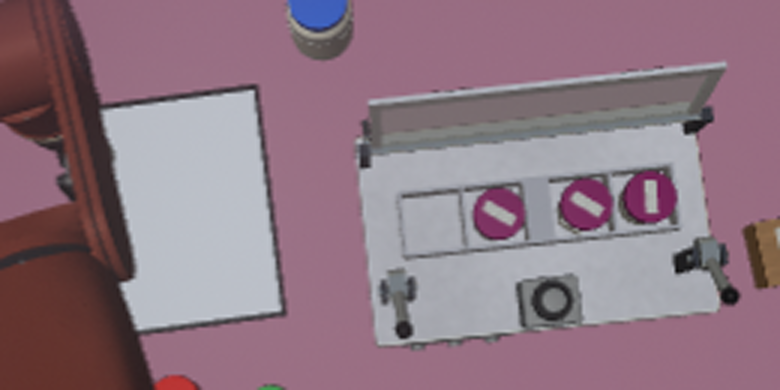

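Three pots are seated in pockets 1–3. The last pot has been knocked about 21 mm in +y, so I'll check it in the side view.

Run:
```python
from h import *
s=shot('side')
print(proj(s,[[639,283.2,72],[639,283.2,6]]))
cv2.imwrite('pics/s8.png',cv2.resize(s['image'][190:290,140:260][:,:,::-1],None,fx=5,fy=5,interpolation=2))
```

```text
[[186.98933247 239.04124443]
 [188.92088092 248.75027861]]
```

View pics/s8.png

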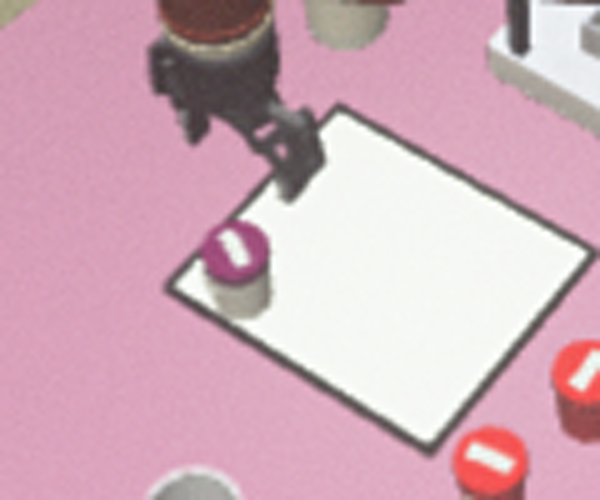

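The pot stands upright inside the rim, lid at crop (237,252). I'll correct by y +2.1 and x +0.1 cm and grasp.

```bash
python3 -m handwheel '[{"x":0.1,"y":2.1,"z":0,"roll":0,"fingers":0},{"x":0.1,"y":2.1,"z":0,"roll":0,"fingers":0},{"x":0.1,"y":2.1,"z":-3,"roll":0,"fingers":0},{"x":0.1,"y":2.1,"z":-6,"roll":0,"fingers":0},{"x":0.1,"y":2.1,"z":-8,"roll":0,"fingers":0},{"x":0.1,"y":2.1,"z":-9,"roll":0,"fingers":0},{"x":0.1,"y":2.1,"z":-9,"roll":0,"fingers":0},{"x":0.1,"y":2.1,"z":-9,"roll":0,"fingers":0},{"x":0.1,"y":2.1,"z":-9,"roll":0,"fingers":1},{"x":0.1,"y":2.1,"z":-9,"roll":0,"fingers":1},{"x":0.1,"y":2.1,"z":-9,"roll":0,"fingers":1},{"x":0.1,"y":2.1,"z":-9,"roll":0,"fingers":1},{"x":0.1,"y":2.1,"z":-9,"roll":0,"fingers":1},{"x":0.1,"y":2.1,"z":-9,"roll":0,"fingers":1},{"x":0.1,"y":2.1,"z":-9,"roll":0,"fingers":1}]' 30
```

```text
time: 20.42
tool_pos: [640.2, 283.5, 62.8]
orientation: [-180.0, -0.2, 4.9]
wrist_force: [-1.3, -1.0, 5.9]
grip_width: 53.0
```

```bash
python3 -m handwheel '[{"x":0,"y":0,"z":1,"roll":0,"fingers":1},{"x":0,"y":0,"z":4,"roll":0,"fingers":1},{"x":-3,"y":-1,"z":7,"roll":0,"fingers":1},{"x":-6,"y":-3,"z":10,"roll":0,"fingers":1},{"x":-8,"y":-6,"z":13,"roll":0,"fingers":1},{"x":-9.2,"y":-9,"z":14,"roll":0,"fingers":1},{"x":-9.2,"y":-12,"z":14,"roll":0,"fingers":1},{"x":-9.2,"y":-15,"z":14,"roll":0,"fingers":1},{"x":-9.2,"y":-18,"z":14,"roll":0,"fingers":1},{"x":-9.2,"y":-21,"z":14,"roll":0,"fingers":1},{"x":-9.2,"y":-24,"z":14,"roll":0,"fingers":1},{"x":-9.2,"y":-27,"z":14,"roll":0,"fingers":1},{"x":-9.2,"y":-30,"z":14,"roll":0,"fingers":1},{"x":-9.2,"y":-33,"z":14,"roll":0,"fingers":1},{"x":-9.2,"y":-36,"z":14,"roll":0,"fingers":1},{"x":-9.2,"y":-37.1,"z":14,"roll":0,"fingers":1},{"x":-9.2,"y":-37.1,"z":14,"roll":0,"fingers":1},{"x":-9.2,"y":-37.1,"z":14,"roll":0,"fingers":1}]' 30
python3 -m handwheel '[{"x":0,"y":0,"z":-2,"roll":0,"fingers":1},{"x":0,"y":0,"z":-4.5,"roll":0,"fingers":1},{"x":0,"y":0,"z":-6,"roll":0,"fingers":1},{"x":0,"y":0,"z":-7,"roll":0,"fingers":1},{"x":0,"y":0,"z":-8,"roll":0,"fingers":1},{"x":0,"y":0,"z":-9,"roll":0,"fingers":1},{"x":0,"y":0,"z":-9.6,"roll":0,"fingers":1},{"x":0,"y":0,"z":-9.9,"roll":0,"fingers":1},{"x":0,"y":0,"z":-10,"roll":0,"fingers":1},{"x":0,"y":0,"z":-10,"roll":0,"fingers":1},{"x":0,"y":0,"z":-10,"roll":0,"fingers":1}]' 30
```

```text
time: 21.92
tool_pos: [546.8, -88.1, 200.7]
orientation: [-180.0, -0.0, 4.8]
wrist_force: [0.2, 1.2, -0.1]
grip_width: 53.0
time: 22.83
tool_pos: [546.9, -88.0, 101.9]
orientation: [180.0, 0.0, 4.9]
wrist_force: [-5.4, 1.7, 7.7]
grip_width: 53.1
```

```bash
python3 -m handwheel '[{"x":0,"y":0,"z":0,"roll":0,"fingers":0},{"x":0,"y":0,"z":0,"roll":0,"fingers":0},{"x":0,"y":0,"z":0,"roll":0,"fingers":0},{"x":0,"y":0,"z":0,"roll":0,"fingers":0},{"x":0,"y":0,"z":0,"roll":0,"fingers":0},{"x":0,"y":0,"z":1,"roll":0,"fingers":0},{"x":0,"y":0,"z":4,"roll":0,"fingers":0},{"x":0,"y":0,"z":8,"roll":0,"fingers":0},{"x":0,"y":0,"z":12,"roll":0,"fingers":1},{"x":0,"y":0,"z":16,"roll":0,"fingers":1},{"x":0,"y":-2,"z":20,"roll":0,"fingers":1},{"x":2,"y":-5,"z":22,"roll":0,"fingers":1},{"x":5,"y":-8,"z":22,"roll":0,"fingers":1},{"x":8,"y":-9.8,"z":22,"roll":0,"fingers":1},{"x":11,"y":-9.8,"z":22,"roll":0,"fingers":1},{"x":14,"y":-9.8,"z":22,"roll":0,"fingers":1},{"x":15.9,"y":-9.8,"z":22,"roll":0,"fingers":1},{"x":15.9,"y":-9.8,"z":22,"roll":0,"fingers":1},{"x":15.9,"y":-9.8,"z":22,"roll":0,"fingers":1}]' 30
python3 - <<'E'
from h import *
s=shot('side');c=shot('top')
cv2.imwrite('pics/s9.png',cv2.resize(np.hstack([c['image'][110:250,250:390],s['image'][90:230,210:350]])[:,:,::-1],None,fx=2.8,fy=2.8,interpolation=2))
E
```

```text
time: 24.42
tool_pos: [706.1, -185.8, 319.6]
orientation: [-180.0, 0.1, 5.0]
wrist_force: [0.0, 0.3, 0.7]
grip_width: 0.2
```

View pics/s9.png

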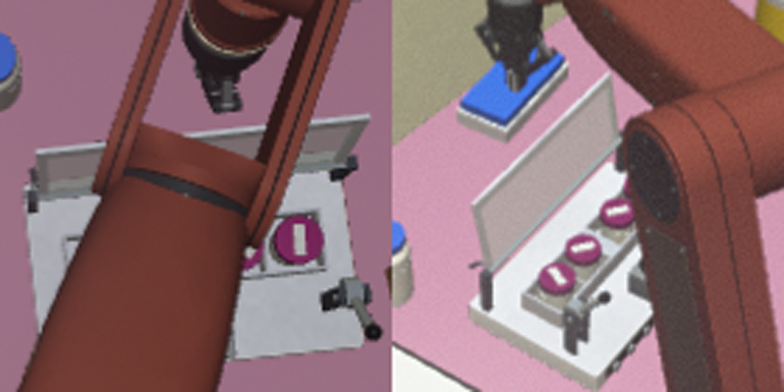

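```bash
python3 -m handwheel '[{"x":0,"y":0,"z":-3,"roll":0,"fingers":1},{"x":0,"y":0,"z":-6,"roll":0,"fingers":1},{"x":0,"y":0,"z":-9,"roll":0,"fingers":1},{"x":0,"y":0,"z":-9.6,"roll":0,"fingers":1},{"x":-1,"y":0,"z":-9.6,"roll":0,"fingers":1},{"x":-2,"y":-0.2,"z":-9.6,"roll":0,"fingers":1},{"x":-2,"y":-0.2,"z":-9.6,"roll":0,"fingers":1}]' 30
python3 -m handwheel '[{"x":-1,"y":-0.1,"z":0,"roll":0,"fingers":1},{"x":-2.2,"y":-0.2,"z":0,"roll":0,"fingers":1},{"x":-3.5,"y":-0.3,"z":0,"roll":0,"fingers":1},{"x":-4.8,"y":-0.4,"z":0.1,"roll":0,"fingers":1},{"x":-6,"y":-0.5,"z":0.1,"roll":0,"fingers":1},{"x":-7.2,"y":-0.6,"z":-0.1,"roll":0,"fingers":1},{"x":-8.5,"y":-0.7,"z":-0.5,"roll":0,"fingers":1},{"x":-9.7,"y":-0.8,"z":-1,"roll":0,"fingers":1},{"x":-10.9,"y":-0.9,"z":-1.7,"roll":0,"fingers":1}]' 30
```

```text
time: 25.1
tool_pos: [684.6, -188.5, 226.2]
orientation: [180.0, -0.0, 4.9]
wrist_force: [0.1, -0.2, -0.1]
grip_width: -0.3
time: 25.85
tool_pos: [578.9, -197.3, 210.5]
orientation: [179.9, -0.4, 4.9]
wrist_force: [5.9, 0.3, 0.0]
grip_width: -0.3
```

```bash
python3 -m handwheel '[{"x":-1,"y":-0.1,"z":-0.9,"roll":0,"fingers":1},{"x":-2,"y":-0.2,"z":-1.9,"roll":0,"fingers":1},{"x":-2.6,"y":-0.2,"z":-2.7,"roll":0,"fingers":1},{"x":-3.1,"y":-0.3,"z":-3.5,"roll":0,"fingers":1},{"x":-3.5,"y":-0.3,"z":-4.3,"roll":0,"fingers":1},{"x":-3.9,"y":-0.3,"z":-5.2,"roll":0,"fingers":1},{"x":-4.1,"y":-0.4,"z":-6.1,"roll":0,"fingers":1},{"x":-4.3,"y":-0.4,"z":-7,"roll":0,"fingers":1},{"x":-4.3,"y":-0.4,"z":-7.3,"roll":0,"fingers":1},{"x":-4.3,"y":-0.4,"z":-7.5,"roll":0,"fingers":1},{"x":-4.3,"y":-0.4,"z":-7.5,"roll":0,"fingers":1}]' 30
```

```text
time: 26.77
tool_pos: [533.8, -201.1, 136.6]
orientation: [180.0, 0.1, 5.0]
wrist_force: [-15.7, 6.3, 32.7]
grip_width: 0.2
```

```bash
python3 -m handwheel '[{"x":0,"y":0,"z":1,"roll":0,"fingers":1},{"x":0,"y":0,"z":4,"roll":0,"fingers":1},{"x":0,"y":0,"z":8,"roll":0,"fingers":1},{"x":-1,"y":1,"z":12,"roll":0,"fingers":1},{"x":-4,"y":3,"z":13,"roll":0,"fingers":1},{"x":-7,"y":6,"z":13,"roll":0,"fingers":1},{"x":-10,"y":9,"z":13,"roll":0,"fingers":1},{"x":-13,"y":12,"z":13,"roll":0,"fingers":1},{"x":-15.5,"y":14.4,"z":13,"roll":0,"fingers":1},{"x":-15.5,"y":14.4,"z":13,"roll":0,"fingers":1},{"x":-15.5,"y":14.4,"z":13,"roll":0,"fingers":1}]' 30
python3 - <<'E'
from h import *
print(bot.get_obs()['wrist_force'])
s=shot('side');c=shot('top')
f=lambda u,v:None
cv2.imwrite('pics/s10.png',cv2.resize(np.hstack([c['image'][130:260,250:390],s['image'][100:230,210:350]])[:,:,::-1],None,fx=2.8,fy=2.8,interpolation=2))
E
```

```text
time: 27.68
tool_pos: [378.2, -56.1, 262.1]
orientation: [180.0, -0.1, 5.0]
wrist_force: [1.7, 0.5, -0.5]
grip_width: -0.2
[ 1.73558501  0.4789215  -0.49689402]
```

View pics/s10.png

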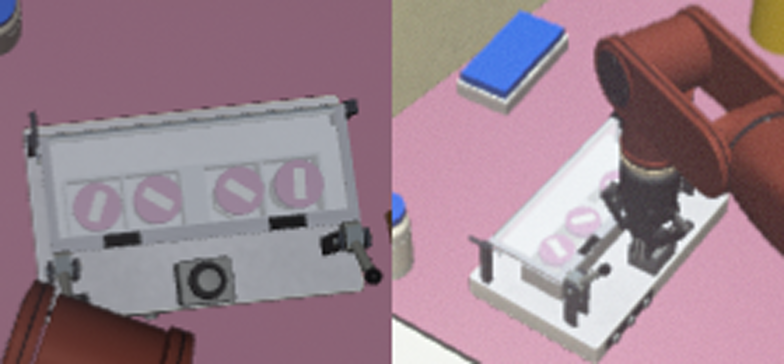

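Cover is shut flat over all four pots. Now the left lever: come down in front of its ball and push back along the shaker's x.

```bash
python3 -m handwheel '[{"x":0,"y":0,"z":-3,"roll":0,"fingers":1},{"x":0,"y":0,"z":-6,"roll":0,"fingers":1},{"x":0,"y":0,"z":-7.3,"roll":0,"fingers":1},{"x":0,"y":0,"z":-7.3,"roll":0,"fingers":1},{"x":1.5,"y":0.1,"z":-7.3,"roll":0,"fingers":1},{"x":3,"y":0.3,"z":-7.3,"roll":0,"fingers":1},{"x":4,"y":0.3,"z":-7.3,"roll":0,"fingers":1},{"x":5,"y":0.4,"z":-7.3,"roll":0,"fingers":1},{"x":6,"y":0.5,"z":-7.3,"roll":0,"fingers":1},{"x":7,"y":0.6,"z":-7.3,"roll":0,"fingers":1},{"x":8,"y":0.7,"z":-7.3,"roll":0,"fingers":1},{"x":9,"y":0.8,"z":-7.3,"roll":0,"fingers":1},{"x":10,"y":0.8,"z":-7.3,"roll":0,"fingers":1},{"x":11,"y":0.9,"z":-7.3,"roll":0,"fingers":1},{"x":11.8,"y":1,"z":-7.3,"roll":0,"fingers":1},{"x":11.8,"y":1,"z":-7.3,"roll":0,"fingers":1}]' 30
python3 -c "
from h import *
print(bot.get_obs()['wrist_force'])"
```

```text
time: 29.12
tool_pos: [499.0, -47.6, 190.0]
orientation: [180.0, -0.1, 4.9]
wrist_force: [-0.6, 1.0, 0.6]
grip_width: 0.2
[-0.55049793  0.98395656  0.58517972]
```

```bash
python3 -m handwheel '[{"x":0,"y":0,"z":3,"roll":0,"fingers":1},{"x":0,"y":0,"z":7,"roll":0,"fingers":1},{"x":-2,"y":-2,"z":7.3,"roll":0,"fingers":1},{"x":-4,"y":-5,"z":7.3,"roll":0,"fingers":1},{"x":-6,"y":-8,"z":7.3,"roll":0,"fingers":1},{"x":-8,"y":-11,"z":7.3,"roll":0,"fingers":1},{"x":-9.2,"y":-15,"z":7.3,"roll":0,"fingers":1},{"x":-9.2,"y":-19,"z":7.3,"roll":0,"fingers":1},{"x":-9.2,"y":-23,"z":7.3,"roll":0,"fingers":1},{"x":-9.2,"y":-27,"z":7.3,"roll":0,"fingers":1},{"x":-9.2,"y":-31,"z":7.3,"roll":0,"fingers":1},{"x":-9.2,"y":-32.3,"z":7.3,"roll":0,"fingers":1},{"x":-9.2,"y":-32.3,"z":7.3,"roll":0,"fingers":1},{"x":-9.2,"y":-32.3,"z":4,"roll":0,"fingers":1},{"x":-9.2,"y":-32.3,"z":0,"roll":0,"fingers":1},{"x":-9.2,"y":-32.3,"z":0,"roll":0,"fingers":1}]' 30
python3 - <<'E'
from h import *
s=shot('side');c=shot('top')
cv2.imwrite('pics/s11.png',cv2.resize(np.hstack([c['image'][130:260,250:390],s['image'][100:230,210:350]])[:,:,::-1],None,fx=2.8,fy=2.8,interpolation=2))
E
```

```text
time: 30.45
tool_pos: [401.8, -365.3, 181.7]
orientation: [-179.4, 0.4, 5.0]
wrist_force: [-0.3, 1.7, -0.2]
grip_width: -0.2
```

View pics/s11.png

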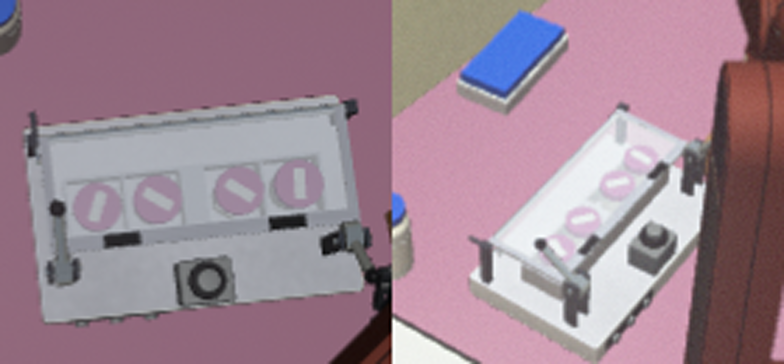

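The left lever now lies back over the cover (ball at top-crop (57,209)). Next I push the right one.

```bash
python3 -m handwheel '[{"x":0,"y":0,"z":0,"roll":0,"fingers":1},{"x":1.5,"y":0.1,"z":0,"roll":0,"fingers":1},{"x":3,"y":0.3,"z":0,"roll":0,"fingers":1},{"x":4,"y":0.3,"z":0,"roll":0,"fingers":1},{"x":5,"y":0.4,"z":0,"roll":0,"fingers":1},{"x":6,"y":0.5,"z":0,"roll":0,"fingers":1},{"x":7,"y":0.6,"z":0,"roll":0,"fingers":1},{"x":8,"y":0.7,"z":0,"roll":0,"fingers":1},{"x":9,"y":0.8,"z":0,"roll":0,"fingers":1},{"x":10,"y":0.8,"z":0,"roll":0,"fingers":1},{"x":11,"y":0.9,"z":0,"roll":0,"fingers":1},{"x":11.8,"y":1,"z":0,"roll":0,"fingers":1},{"x":11.8,"y":1,"z":0,"roll":0,"fingers":1},{"x":11.8,"y":1,"z":3,"roll":0,"fingers":1},{"x":11.8,"y":1,"z":7,"roll":0,"fingers":1},{"x":9,"y":3,"z":7,"roll":0,"fingers":1},{"x":6,"y":6,"z":7,"roll":0,"fingers":1},{"x":5,"y":10,"z":7,"roll":0,"fingers":1},{"x":5,"y":14,"z":7,"roll":0,"fingers":1},{"x":5,"y":16,"z":7,"roll":0,"fingers":1}]' 30
python3 - <<'E'
from h import *
print(bot.get_obs()['tool_pos'])
s=shot('side');c=shot('top')
cv2.imwrite('pics/s12.png',cv2.resize(np.hstack([c['image'][130:260,250:390],s['image'][100:230,210:350]])[:,:,::-1],None,fx=2.8,fy=2.8,interpolation=2))
a=np.radians(4.85);T=lambda x,y,z:[556.5+x*np.cos(a)-y*np.sin(a),-199+x*np.sin(a)+y*np.cos(a),z]
for y in(157,-157): print('ball pred clamp', (proj(c,[T(-7,y,163)])[0]-[250,130])*2.8)
f=lambda p:(250+(p[0]+.5)/2.8-.5,130+(p[1]+.5)/2.8-.5)
print('button top?',onz(c,f((208,280)),90))
E
```

```text
time: 32.22
tool_pos: [453.5, -206.7, 258.8]
orientation: [-179.9, 0.0, 4.9]
wrist_force: [0.5, -0.8, 0.2]
grip_width: 0.2
[ 453.53378763 -206.70700758  258.823152  ]
ball pred clamp [ 56.5856349  209.41536306]
ball pred clamp [352.81303174 177.09493077]
button top? [ 462.53519719 -208.63267331   90.        ]
```

View pics/s12.png

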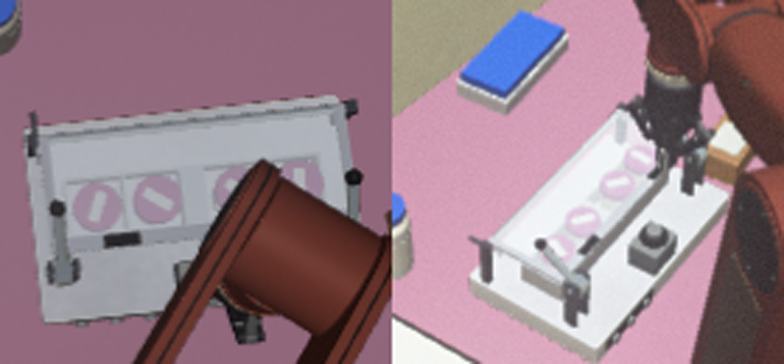

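Both balls sit exactly at the predicted clamped positions (57,209) and (353,177). Now the button.

```bash
python3 -m handwheel '[{"x":0.5,"y":0.3,"z":-3,"roll":0,"fingers":1},{"x":0.5,"y":0.3,"z":-6,"roll":0,"fingers":1},{"x":0.5,"y":0.3,"z":-9,"roll":0,"fingers":1},{"x":0.5,"y":0.3,"z":-12,"roll":0,"fingers":1},{"x":0.5,"y":0.3,"z":-13,"roll":0,"fingers":1},{"x":0.5,"y":0.3,"z":-13,"roll":0,"fingers":1},{"x":0.5,"y":0.3,"z":-13,"roll":0,"fingers":1}]' 30
python3 - <<'E'
from h import *
s=shot('side')
u=(210+(655-392+.5)/2.8-.5,100+(230+.5)/2.8-.5)
for z in(80,90,100,110):print(z,onz(s,u,z))
E
```

```text
time: 32.9
tool_pos: [460.0, -207.7, 129.6]
orientation: [-180.0, 0.0, 4.9]
wrist_force: [0.6, 0.3, 0.7]
grip_width: 0.0
80 [ 475.56716519 -228.57014136   80.        ]
90 [ 470.71346845 -221.07695953   90.        ]
100 [ 465.85977171 -213.5837777   100.        ]
110 [ 461.00607497 -206.09059588  110.        ]
```

```bash
for i in 1; do python3 -m handwheel '[{"x":0,"y":0,"z":-0.3,"roll":0,"fingers":1},{"x":0,"y":0,"z":-0.6,"roll":0,"fingers":1},{"x":0,"y":0,"z":-0.8,"roll":0,"fingers":1},{"x":0,"y":0,"z":-0.8,"roll":0,"fingers":1},{"x":0,"y":0,"z":-0.8,"roll":0,"fingers":1}]'; done
python3 -m handwheel '[{"x":0,"y":0,"z":-0.2,"roll":0,"fingers":1},{"x":0,"y":0,"z":-0.4,"roll":0,"fingers":1},{"x":0,"y":0,"z":-0.4,"roll":0,"fingers":1},{"x":0,"y":0,"z":-0.4,"roll":0,"fingers":1}]'
```

```text
time: 33.37
tool_pos: [461.0, -207.8, 122.5]
orientation: [179.9, -0.1, 4.9]
wrist_force: [1.3, -1.7, 3.6]
grip_width: 0.2
time: 33.7
tool_pos: [461.1, -207.8, 119.8]
orientation: [179.9, -0.1, 4.9]
wrist_force: [-2.9, 0.1, 16.6]
grip_width: 0.0
```

```bash
python3 -m handwheel '[{"x":0,"y":0,"z":-0.2,"roll":0,"fingers":1},{"x":0,"y":0,"z":-0.3,"roll":0,"fingers":1},{"x":0,"y":0,"z":-0.3,"roll":0,"fingers":1},{"x":0,"y":0,"z":-0.3,"roll":0,"fingers":1}]'
```

```text
time: 34.03
tool_pos: [461.3, -207.9, 119.4]
orientation: [179.9, -0.1, 5.0]
wrist_force: [-10.8, 5.7, 36.9]
grip_width: -0.1
```

The force rises to 37 N with almost no movement, so the button is at its stop. Now let go, retreat and check.

```bash
python3 -m handwheel '[{"x":0,"y":0,"z":0.5,"roll":0,"fingers":1},{"x":0,"y":0,"z":2,"roll":0,"fingers":1},{"x":0,"y":0,"z":5,"roll":0,"fingers":1},{"x":0,"y":0,"z":9,"roll":0,"fingers":1},{"x":0,"y":0,"z":13,"roll":0,"fingers":1},{"x":0,"y":4,"z":15,"roll":0,"fingers":1},{"x":0,"y":8,"z":15,"roll":0,"fingers":1},{"x":0,"y":12,"z":15,"roll":0,"fingers":1},{"x":0,"y":16,"z":15,"roll":0,"fingers":1},{"x":0,"y":20,"z":15,"roll":0,"fingers":1},{"x":0,"y":24,"z":15,"roll":0,"fingers":1},{"x":0,"y":28,"z":15,"roll":0,"fingers":1},{"x":0,"y":32,"z":15,"roll":0,"fingers":1},{"x":0,"y":32,"z":15,"roll":0,"fingers":1},{"x":0,"y":32,"z":15,"roll":0,"fingers":1},{"x":0,"y":32,"z":15,"roll":0,"fingers":1}]'
python3 - <<'E'
from h import *
s=shot('side');c=shot('top')
cv2.imwrite('pics/s13.png',cv2.resize(c['image'][100:270,90:440][:,:,::-1],None,fx=2.28,fy=2.28,interpolation=2))
cv2.imwrite('pics/s14.png',cv2.resize(s['image'][90:220,200:360][:,:,::-1],None,fx=4,fy=4,interpolation=2))
E
```

```text
time: 35.37
tool_pos: [459.1, 112.9, 263.4]
orientation: [180.0, 0.1, 5.0]
wrist_force: [0.0, -0.2, -0.0]
grip_width: 0.1
```

View pics/s13.png

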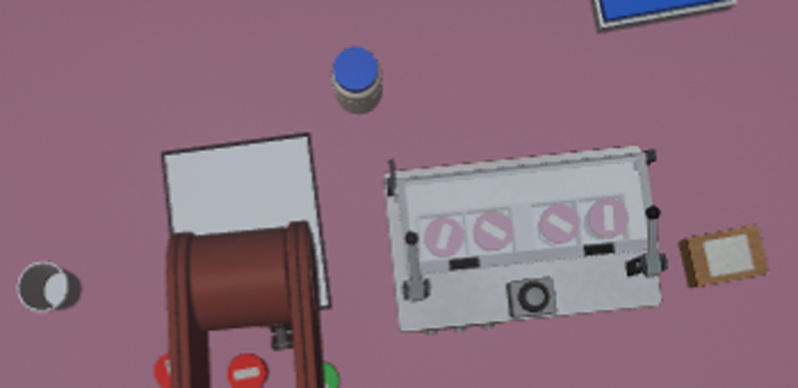

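All is as wanted: four pots in their pockets under the shut cover, both levers back (balls at (411,238) and (653,212)), the button free, bystanders in place and the arm clear.

```bash
python3 -c "
from cell import bot
print(bot.hand_in())"
```

```text
the job is handed in; nothing more can be done
None
```

The job is finished and handed in at about 35 s of robot time. All four pots from the tray stand in pockets 1–4. I then shut the cover, threw both levers over, and pressed and released the start button.

- **Pots:** one was knocked about 21 mm along the tray before I reached it. I found it again in the side view and picked it up from there.
- **Cover:** it lies flat over the pots and stayed shut after I let go.
- **Levers:** both balls match the predicted clamped positions in the top view.
- **Button:** I pressed until it hit a hard stop, where the force rose from about 17 to 37 N with under 1 mm more movement. Then I let go.
- **Other objects:** in the last picture the jar, beaker and label box look unmoved, and the arm is clear of everything.

**Not confirmed:**
- The cameras cannot measure pot depth directly. I take the pots to be on the floor from the release height, the lid positions and the cover closing fully. For pot 1 the force reading showed no clear floor contact before I let go.
- I did not measure the button's travel separately.
- My first move command was refused for missing keys, and the arm did not move.
- Corner picks in the side view first put the pocket row about 7 mm off the top-view estimate. Drawing the top-view estimate on the side picture showed it was right, so I used that.

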